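# Unclip the thumb-turn cylinder for rekeying

### The arm

A 6-joint arm with a two-finger parallel gripper is mounted at the origin on the work surface. World frame = base frame: x ahead of the robot, y to its left, z up, the work surface at z = 0. Lengths are in m, angles in rad, forces in N, time in s.
With the tool pointing down it reaches from about 0.225 to 0.725 m from the base axis. Payload 3.1 kg.
Tool frame: the origin (TCP) lies at the very end of the fingers, on their centre line; the grasp point (between the pads) lies 19 mm behind it; z points along the fingers, y is the line along which they close (so a half turn about z gives the same grasp; the last joint's range is limited). The gripper opens to 85 mm and grips with 20 to 120 N. Pads are 22 mm wide; open, the fingers measure 114 mm over their backs; the gripper's body (76 mm by 85 mm) begins 54 mm behind the grasp point. The pads swing forward as they close: fully open they stand 13 mm farther back than shut.
Start: joints at [1.172, 0.048, 0.099, 1.622, 0, 1.443], TCP at [0.14, 0.506, 0.231] pointing down, gripper open.
Joint ranges: [-2.91, 2.91], [-0.99, 1.94], [-1.21, 1.42], [-2.12, 2.29], [-1.49, 1.47], [-3.14, 3.14]. Speed limits (rad/s): [2.79, 2.79, 3.14, 3.14, 3.14, 3.14].

### API

Orientations are given as a unit quaternion [w, x, y, z].
In Python, from cell import readout, snapshot, order gives the robot as it stands.
- The arm moves only by the tool step_arm, never from a script. Its argument "rows" is a list of rows, each a list of 3 entries, a list of its own where there are three numbers: the shift along the world's x, y, z in mm, then the turn about the world's z in degrees, then the opening, from 0 (shut) to 1 (fully open). In form: [[[tx, ty, tz], spin, grip], ...]. A call has 1 to 12 rows; each row shifts and turns the commanded pose from where the row before left it; what a row does not reach is not made up. A row lasts 1/10 s, in which the tool goes at most 50 mm and 8.59 degrees, less where a joint would pass 70% of its speed; a pose out of reach is approached as far as the arm can. A call is refused whole if a number of a shift passes 50 or a number of a turn 8.59, either way. A call with a gripper value outside its range is refused whole. The fingers move at their own pace and stop on an object; "force" is the grip in N (left out, the last holds). Time passes only in rows, so rows that do not move let the fingers close. It gives the time, the measured TCP pose, the force, the opening and the grip force at its end, in the units of the state.
- readout.get_state(): the state, without advancing time (a new reading comes with each control period).
- snapshot(name): name is "scene" or "top"; returns a dict with "frame" (400x640x3 uint8, blue, green, red), "fx", "fy", "cx", "cy" (pixels), "extrinsics" (4x4, takes a point from world to camera coordinates). Camera axes: x right, y up, looking along -z (the intrinsics and any distortion apply to the point x, -y, -z); pixel columns grow to the right and rows downward; lengths in m; the calibration is good to about 2 mm. A picture is of the moment at which its call begins. There is no depth.
- order.close_job(): hands the job in; it is judged then, once.
The state is a dict: "time": time; "qpos": joint angles; "dq": joint speeds; "joint_torque": joint torques, N m; "eef_pos": TCP position; "tool_rot": TCP orientation; "contact_force": force on the tool from outside, world axes, zero at the start; "torque": the same for the moment, N m; "finger_gap": finger opening in m; "gripper_force": force on a finger pad.
Only numpy, scipy, OpenCV 4.12 (cv2) and the standard library are available. Lean on these libraries where they do the work, as an engineer would, in place of code of your own. Each camera call takes 0.05 s, during which the arm holds its last target. There are 200 camera calls.

### The job

The lock cylinder with the flat thumb-turn knob on one end is next to be rekeyed. Pull it straight up off the clip rail against its sprung catches and set it down in the shallow plywood tray, lowering it to the floor of the tray before letting go, so that it rests level inside. Leave the other two lock cylinders clipped on the rail where they are.

Things in the scene. Friction and masses are not known exactly. Their poses are not given: they have to be found in the camera images.
- turn_cylinder: To move: steel lock cylinder, about 0.2 kg, flange down in the rail. Barrel 17 mm thick along y from -32 to +32 mm, axis at z = 24.5, top z = 33; flange 10 mm thick below. Beyond +y a stem and flat level thumb-turn, 34 mm wide in x, to y = 66. Origin: centre of the flange's underside, at the clip. Grip the barrel across x over the origin, 40 N or more, fingertips at z = 16 to 20 mm.
- key_cylinder: Stays clipped: same barrel and flange, keyway at both ends, no knob, y from -32 to +32 mm; same origin and axes. The rail: fixed dark steel bar, 345 mm long, the 3 cylinders in it end to end in any order, clips 110 mm apart. Groove between cheeks 28 mm wide overall, tops at cylinder z = 14; nothing beside the barrel above z = 14.5. Its base, 60 mm wide, is 20 mm high (cylinder z = 0).
- half_cylinder: Stays clipped: short cylinder of the same section, no knob, y from -32 to +10 mm; origin at the clip, same axes. Each clip is a pair of sprung balls in the cheeks that snap into notches in the flange: they resist a straight upward pull with about 8 to 12 N and give way within 8 mm of rise; the flange leaves the groove after 14 mm.
- tray: Shallow open plywood tray with a cork floor, empty, fixed on the bench: 178 mm (its x) by 158 mm (its y), 20 mm high, walls 4 mm, inner floor about 5 mm above its origin. Origin: centre of its underside; z up.
There are look-alikes about, which are no part of the job. What is shaped like the turn_cylinder but yellow is not meant.

How it is judged:
By the outcome, as a careful person would: the job done as asked, in the order asked, and still so for the second after the job is handed in, with the robot touching nothing.
It also fails if it takes over 40 s, if anything falls off the work surface, if the arm or the gripper's body presses on something with over 40 N, if the wrist force passes 120 N, or if a joint passes its speed limit or range.

## Working session

There is one attempt and no reset: what is moved stays moved. The work goes in short steps, Python scripts to look and compute and a tool call to move; the robot and the scene stay as the last step left them, time stands still between calls to the robot, and variables do not carry over. Pictures are saved under pics/ and viewed, at most 10 in all, crops included, and the job is handed in when it is done.

Besides the shell and the picture viewer there is one more tool, called after "Request:" as name([rows], argument=value, ...), one row to a line, values as JSON. step_arm: Moves the arm, as the interface text tells. Its arguments: {"type":"object","properties":{"rows":{"type":"array","items":{"type":"array"}},"force":{"type":"number"}},"required":["rows"]}

```bash
mkdir -p pics; cat > h.py <<'E'
import numpy as np, cv2, json
from cell import readout, snapshot, order
def save(s,name):
    d=snapshot(s); cv2.imwrite(f'pics/{name}.png',d['frame'])
    np.savez(f'{name}.npz',**{k:np.array(v) for k,v in d.items()}); return d
def ray(n,u,v,z):
    d=np.load(f'{n}.npz'); E=d['extrinsics']; R,t=E[:3,:3],E[:3,3]
    c=-R.T@t
    r=R.T@np.array([(u-d['cx'])/d['fx'],-(v-d['cy'])/d['fy'],-1])
    return c+r*(z-c[2])/r[2]
def proj(n,p):
    d=np.load(f'{n}.npz'); E=d['extrinsics']; q=E[:3,:3]@np.array(p)+E[:3,3]
    return d['cx']+d['fx']*q[0]/-q[2], d['cy']-d['fy']*q[1]/-q[2]
E
python3 - <<'E'
from h import *
a=save('top','t0');b=save('scene','s0')
print({k:v for k,v in a.items() if k!='frame'})
print({k:v for k,v in b.items() if k!='frame'})
s=readout.get_state();print(s['eef_pos'],s['tool_rot'],s['time'])
E
```

```text
{'fx': 420.4438998793564, 'fy': 420.4438998793564, 'cx': 319.6175249612348, 'cy': 194.35296781701683, 'extrinsics': array([[ 0.00889154, -0.99995889,  0.00177511, -0.07464869],
       [ 0.99717997,  0.00899909,  0.07450588, -0.50562871],
       [-0.07451879,  0.00110763,  0.99721899, -0.99221085],
       [ 0.        ,  0.        ,  0.        ,  1.        ]])}
{'fx': 383.2939464465288, 'fy': 383.2939464465288, 'cx': 318.5710498107516, 'cy': 198.0155054162104, 'extrinsics': array([[-0.35098222,  0.93633451,  0.00944283,  0.20405906],
       [-0.80697501, -0.30757669,  0.50417052,  0.35718137],
       [ 0.47497665,  0.16933476,  0.8635525 , -1.01550173],
       [ 0.        ,  0.        ,  0.        ,  1.        ]])}
[0.14025094 0.50534784 0.23020283] [-2.79406172e-04  1.35004903e-01  9.90844340e-01 -1.04508309e-03] 0.1
```

View pics/t0.png

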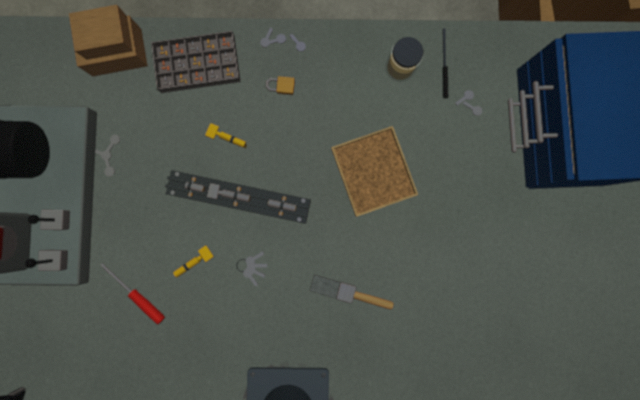

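View pics/s0.png

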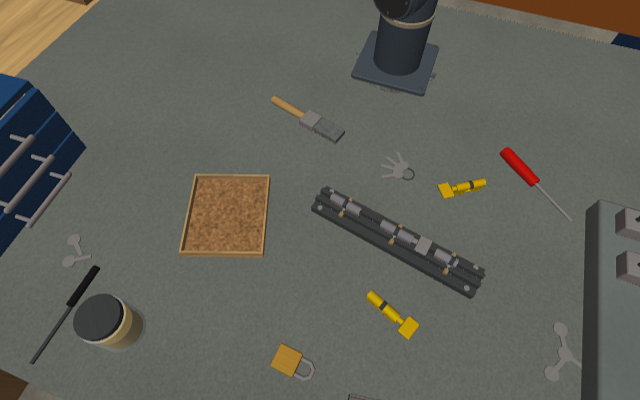

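The rail runs in the top view from (168,182) to (308,212), with the knob near (213,190). The tray is around (375,171).

```bash
python3 - <<'E'
from h import *
a=cv2.imread('pics/t0.png');b=cv2.imread('pics/s0.png')
cv2.imwrite('pics/c1.png',cv2.resize(a[160:230,160:316],None,fx=5,fy=5,interpolation=cv2.INTER_CUBIC))
cv2.imwrite('pics/c2.png',cv2.resize(b[180:300,305:495],None,fx=4.2,fy=4.2,interpolation=cv2.INTER_CUBIC))
E
```

```text
(no output)
```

View pics/c1.png

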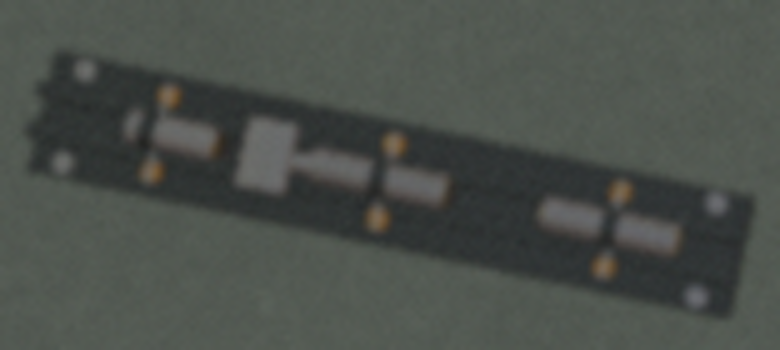

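View pics/c2.png

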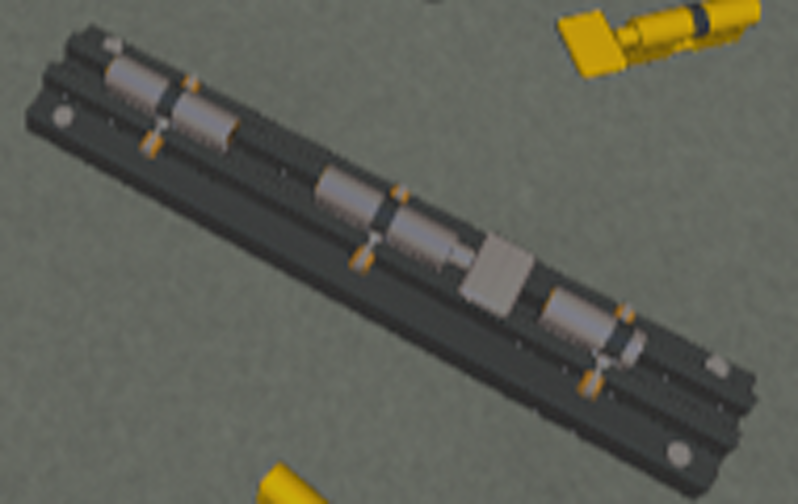

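The turn_cylinder is the middle one, with its knob toward image left (top view) and its band at about crop (378,177). The screw pairs mark the clips.

```bash
python3 - <<'E'
from h import *
T=lambda x,y,z:ray('t0',160+(x+.5)/5-.5,160+(y+.5)/5-.5,z)
S=lambda x,y,z:ray('s0',305+(x+.5)/4.2-.5,180+(y+.5)/4.2-.5,z)
for n,p in dict(L=(310,163),R=(448,187),band=(378,178),kn=(267,155)).items(): print(n,T(*p,.051)*1e3)
for n,p in dict(R=(328,185),band=(386,208),kn=(497,274)).items(): print('s',n,S(*p,.051)*1e3)
print('screws',T(394,143,.034)*1e3,T(376,217,.034)*1e3, T(168,96,.034)*1e3,T(151,172,.034)*1e3,T(620,190,.034)*1e3,T(604,266,.034)*1e3)
print('s screws',S(191,82,.034)*1e3,S(151,144,.034)*1e3,S(400,192,.034)*1e3,S(362,259,.034)*1e3,S(626,313,.034)*1e3,S(591,384,.034)*1e3)
c=[(333,147),(393,127),(417,194),(357,215)]
P=np.array([ray('t0',*p,.02) for p in c]);print('tray',P*1e3,P.mean(0)*1e3)
c=[(194,174),(270,174),(264,256),(179,254)]
P=np.array([ray('s0',*p,.02) for p in c]);print('tray s',P*1e3,P.mean(0)*1e3)
E
```

```text
L [506.84770042 158.17564399  51.        ]
R [496.22639282  93.69506079  51.        ]
band [500.1309524  126.35542058  51.        ]
kn [510.40423857 178.29359536  51.        ]
s R [497.33338257  96.46261853  51.        ]
s band [499.15945943 123.62200451  51.        ]
s kn [512.80331186 176.77115042  51.        ]
screws [518.04061901 122.57049342  34.        ] [482.8389484  130.26166157  34.        ] [539.47081238 230.36828461  34.        ] [503.21504193 237.2821856   34.        ] [496.67377129  15.09134248  34.        ] [460.64491772  22.09535696  34.        ]
s screws [458.70389957  20.83983377  34.        ] [496.99010702  13.85537489  34.        ] [479.95078586 128.42661044  34.        ] [518.43541022 120.86557424  34.        ] [502.18654803 236.32315287  34.        ] [540.02974651 228.21465495  34.        ]
tray [[ 621.53657525 -101.51538935   20.        ]
 [ 672.07675055 -247.13170017   20.        ]
 [ 509.15996668 -304.15920518   20.        ]
 [ 457.4404019  -160.04507812   20.        ]] [ 565.05342359 -203.21284321   20.        ]
tray s [[ 509.61942153 -307.65661818   20.        ]
 [ 452.49551084 -158.15322008   20.        ]
 [ 624.96141389  -92.9123182    20.        ]
 [ 677.66479919 -243.15921791   20.        ]] [ 566.18528636 -200.47034359   20.        ]
```

Request:
step_arm([
  [[30,-32,0],-7.2,1],
  [[30,-32,0],-7.2,1],
  [[30,-32,0],-7.2,1],
  [[30,-32,0],-7.2,1],
  [[30,-32,0],-7.2,1],
  [[30,-32,0],-7.2,1],
  [[30,-32,0],-7.2,1],
  [[30,-32,0],-7.2,1],
  [[30,-32,0],-7.2,1],
  [[30,-32,0],-7.2,1],
  [[30,-30,0],-7.2,1],
  [[30,-30,0],-6.5,1],
], force=60)

```text
time: 1.3
eef_pos: [0.5012, 0.1243, 0.2308]
tool_rot: [-0.0, 0.775, 0.633, -0.0]
contact_force: [0.8, 0.6, 0.9]
finger_gap: 0.0855
gripper_force: 0.0
```

Request:
step_arm([
  [[0,0,-20],0,1],
  [[0,0,-30],0,1],
  [[0,0,-30],0,0.6],
  [[0,0,-10],0,0.6],
  [[0,0,0],0,0.6],
  [[0,0,0],0,0.6],
  [[0,0,0],0,0.6],
])

```text
time: 2.0
eef_pos: [0.5017, 0.1262, 0.1434]
tool_rot: [0.001, 0.773, 0.635, 0.001]
contact_force: [0.4, 0.0, -0.6]
finger_gap: 0.0512
gripper_force: 0.0
```

```bash
cat > st.py <<'E'
from h import *
from scipy.spatial.transform import Rotation as Ro
s=readout.get_state()
y=Ro.from_quat(s['tool_rot'],scalar_first=True).as_matrix()
print(np.round(s['eef_pos']*1e3,1),'yaw',np.degrees(np.arctan2(y[1,1],y[0,1])),'z',y[:,2].round(3),s['contact_force'],s['finger_gap'],s['gripper_force'],s['time'],s['qpos'].round(2))
E
python3 - <<'E'
import st
from h import *
a=save('top','t1')['frame'];b=save('scene','s1')['frame']
f=lambda i:cv2.resize(i,None,fx=4,fy=4,interpolation=cv2.INTER_CUBIC)
cv2.imwrite('pics/d1.png',np.vstack([f(a[160:230,150:316]),f(b[190:270,330:496])]))
E
```

```text
[501.7 126.2 143.4] yaw -11.19759399620978 z [ 0.004  0.    -1.   ] [ 0.42307225  0.0309556  -0.58316277] 0.05119643571102695 0.0 2.0 [ 0.12  0.02 -0.1   1.44 -0.    1.88]
```

View pics/d1.png

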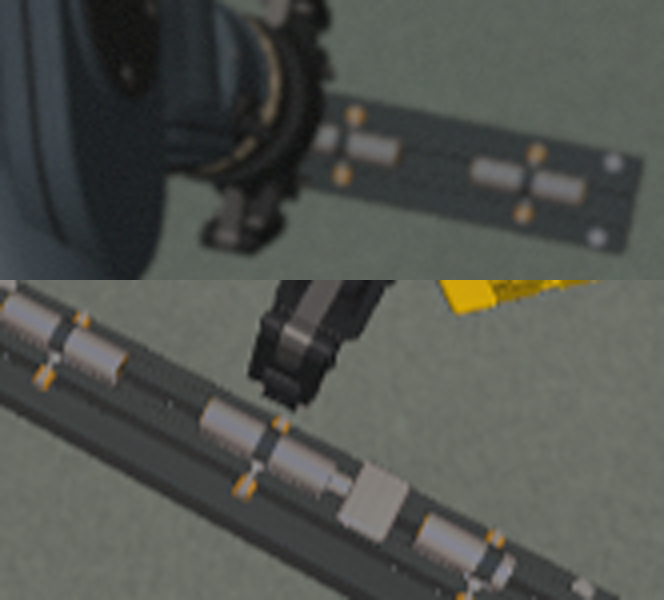

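The gripper (0.6 open, yaw -11.2°) is above the middle cylinder, and the rail looks undisturbed. I'll descend in part, then check.

Request:
step_arm([
  [[-1,-0.5,-25],0,0.6],
  [[0,0,-25],0,0.6],
  [[0,0,-20],0,0.6],
  [[0,0,-15],0,0.6],
  [[0,0,0],0,0.6],
  [[0,0,0],0,0.6],
])

```text
time: 2.7
eef_pos: [0.4999, 0.1255, 0.0572]
tool_rot: [0.0, 0.773, 0.635, 0.0]
contact_force: [-0.3, 0.3, 0.9]
finger_gap: 0.0514
gripper_force: 0.0
```

```bash
python3 - <<'E'
import st
from h import *
b=save('scene','s2')['frame']
print(proj('s2',st.s['eef_pos']),proj('s2',(.5002,.1256,.053)))
cv2.imwrite('pics/d2.png',cv2.resize(b[130:280,310:500],None,fx=4,fy=4,interpolation=cv2.INTER_CUBIC))
E
```

```text
[499.9 125.5  57.2] yaw -11.209438840633 z [ 0.001  0.    -1.   ] [-0.27535036  0.32370319  0.92357   ] 0.05136463156206559 0.0 2.7 [ 0.12  0.06 -0.24  1.27  0.    1.88]
(np.float64(398.0145216721239), np.float64(228.355248494254)) (np.float64(397.6159886308151), np.float64(229.49188544871177))
```

View pics/d2.png

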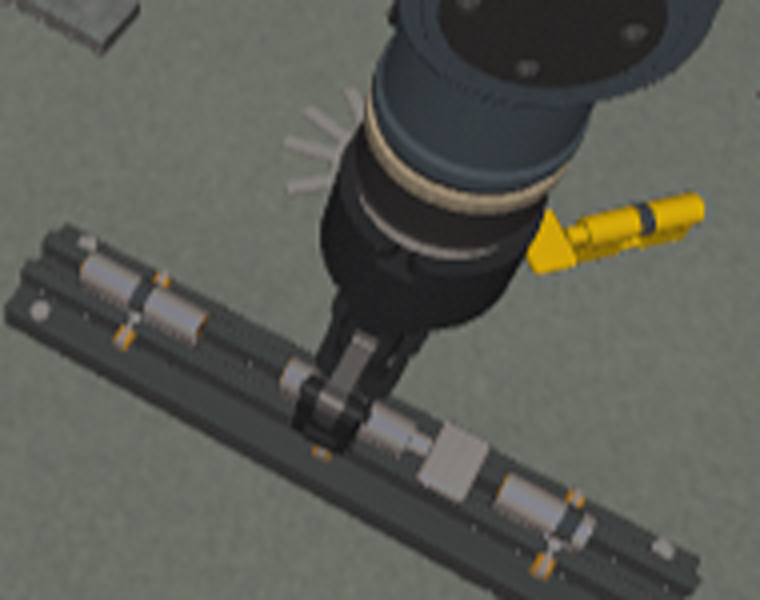

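The fingers straddle the middle cylinder over its band at crop (325,400), well aligned. Next I lower and close.

Request:
step_arm([
  [[0,0,-10],0,0.5],
  [[0,0,-9],0,0.4],
  [[0,0,0],0,0.35],
  [[0,0,0],0,0],
  [[0,0,0],0,0],
  [[0,0,0],0,0],
  [[0,0,0],0,0],
  [[0,0,0],0,0],
], force=70)

```text
time: 3.55
eef_pos: [0.4993, 0.1253, 0.0371]
tool_rot: [-0.0, 0.773, 0.635, -0.0]
contact_force: [0.6, 0.7, -2.1]
finger_gap: 0.0139
gripper_force: 68.7
```

Request:
step_arm([
  [[0,0,2],0,0],
  [[0,0,2],0,0],
  [[0,0,2],0,0],
  [[0,0,2],0,0],
  [[0,0,0],0,0],
])

```text
time: 4.05
eef_pos: [0.5, 0.1255, 0.0467]
tool_rot: [0.0, 0.773, 0.635, 0.001]
contact_force: [-1.4, -0.4, 0.6]
finger_gap: 0.014
gripper_force: 69.8
```

Request:
step_arm([
  [[0,0,4],0,0],
  [[0,0,4],0,0],
  [[0,0,6],0,0],
  [[0,0,10],0,0],
  [[0,0,15],0,0],
  [[0,0,15],0,0],
  [[0,0,15],0,0],
  [[0,0,0],0,0],
])

```text
time: 4.85
eef_pos: [0.5018, 0.1256, 0.1179]
tool_rot: [0.002, 0.773, 0.635, 0.003]
contact_force: [0.6, 0.4, -2.2]
finger_gap: 0.014
gripper_force: 69.6
```

```bash
python3 - <<'E'
import st
from h import *
b=save('scene','s3')['frame']
cv2.imwrite('pics/d3.png',cv2.resize(b[130:300,300:500],None,fx=3.5,fy=3.5,interpolation=cv2.INTER_CUBIC))
E
```

```text
[501.8 125.6 117.9] yaw -11.215582709021358 z [ 0.006  0.001 -1.   ] [ 0.60183121  0.41903504 -2.17568302] 0.014030302212081559 69.56133842468262 4.85 [ 0.12  0.03 -0.15  1.39 -0.    1.88]
```

View pics/d3.png

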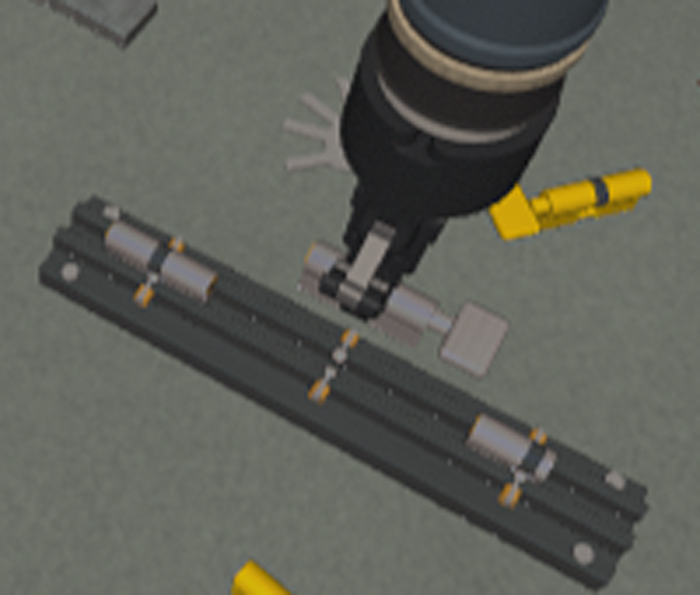

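The turn cylinder is clear of the rail and held level, and the other two are still clipped. Now the carry to the tray.

Request:
step_arm([
  [[3,-12,0],1.5,0],
  [[6,-28,0],2.5,0],
  [[6,-32,0],2.5,0],
  [[6,-32,0],3,0],
  [[6,-32,0],3,0],
  [[6,-32,0],3,0],
  [[6,-32,0],3,0],
  [[6,-32,0],3,0],
  [[6,-32,0],3,0],
  [[6,-32,0],2.5,0],
  [[6,-30,0],2,0],
  [[6,-18,0],1.5,0],
])

```text
time: 6.1
eef_pos: [0.5678, -0.2209, 0.1129]
tool_rot: [-0.001, 0.579, 0.815, -0.001]
contact_force: [1.1, 0.2, -1.5]
finger_gap: 0.0144
gripper_force: 69.6
```

Request:
step_arm([
  [[0,0,-10],0,0],
  [[0,0,-20],0,0],
  [[0,0,-20],0,0],
  [[0,0,-15],0,0],
  [[0,0,-5],0,0],
  [[0,0,0],0,0],
  [[0,0,0],0,0],
])

```text
time: 6.8
eef_pos: [0.5689, -0.2186, 0.045]
tool_rot: [0.001, 0.579, 0.816, 0.0]
contact_force: [0.5, 0.4, -2.9]
finger_gap: 0.0143
gripper_force: 69.6
```

```bash
python3 - <<'E'
import st
from h import *
a=save('top','t4')['frame'];b=save('scene','s4')['frame']
f=lambda i:cv2.resize(i,None,fx=3,fy=3,interpolation=cv2.INTER_CUBIC)
cv2.imwrite('pics/d4.png',np.hstack([f(a[100:240,310:440]),f(b[150:290,160:290])]))
E
```

```text
[ 568.9 -218.6   45. ] yaw 19.300591440881174 z [ 0.001 -0.    -1.   ] [ 0.47511832  0.42831595 -2.90189358] 0.014336305024354474 69.60996508598328 6.8 [-0.48  0.3   0.02  1.28  0.    0.76]
```

View pics/d4.png

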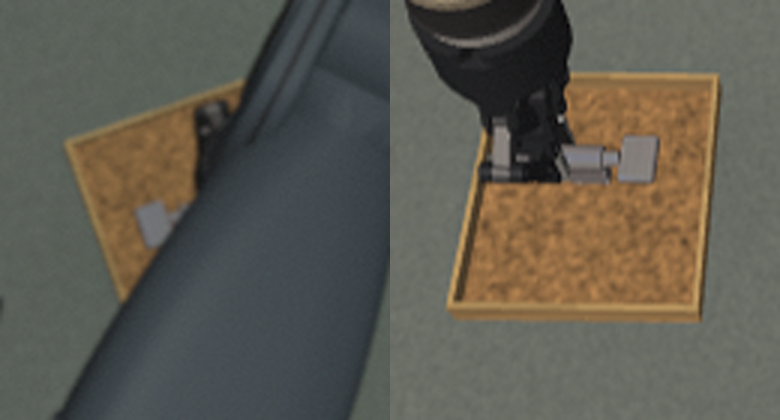

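```bash
python3 - <<'E'
from h import *
print(ray('t4',310+151/3,100+225/3,.054)*1e3)
print(ray('s4',160+(638-390)/3,150+158/3,.054)*1e3)
c,s=np.cos(np.radians(109.3)),np.sin(np.radians(109.3))
d=np.array([c,s]);x=np.array([s,-c])
o=np.array([569,-218.6])
for y in (-32,32,45,66): 
  q=o+d*y; u,v=proj('s4',(*q,.0525)); print(y,q,(u-160)*3+390,(v-150)*3)
b=cv2.imread('pics/s4.png')
cv2.imwrite('pics/d5.png',cv2.resize(b[150:235,180:280],None,fx=7,fy=7,interpolation=cv2.INTER_CUBIC))
E
```

```text
[ 549.72282878 -164.52731097   54.        ]
[ 551.21464676 -167.39235476   54.        ]
-32 [ 579.57646057 -248.80163045] 3025.863822734651 -1791.3443524834304
32 [ 558.42353943 -188.39836955] 2707.5586379867236 -1797.3011056797602
45 [ 554.12685233 -176.12895718] 2642.9635573865307 -1798.5099359824683
66 [ 547.18605008 -156.3091372 ] 2538.6608743124125 -1800.4618531065316
```

View pics/d5.png

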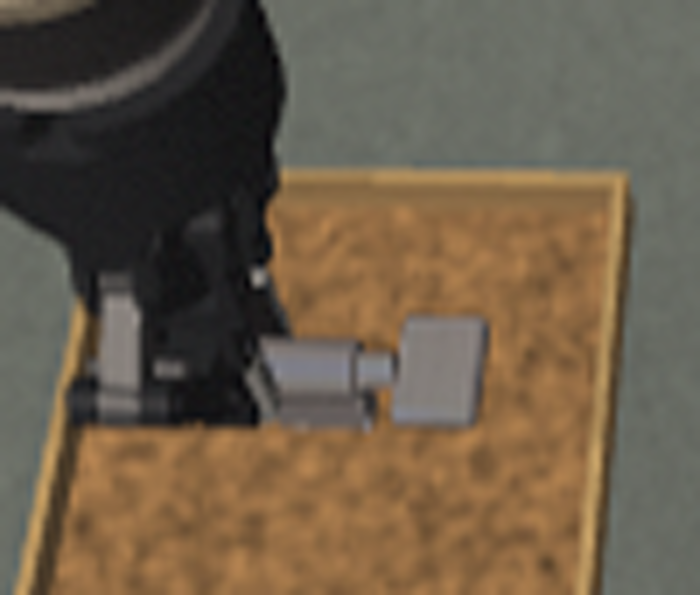

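The knob centre is at (550,-166), as planned, so the cylinder is centred in the tray. Now I lower it to the floor.

Request:
step_arm([
  [[0,0,-8],0,0],
  [[0,0,-6],0,0],
  [[0,0,-3],0,0],
  [[0,0,-2],0,0],
  [[0,0,0],0,0],
  [[0,0,0],0,0],
])

```text
time: 7.5
eef_pos: [0.5684, -0.2186, 0.0253]
tool_rot: [-0.0, 0.579, 0.816, 0.0]
contact_force: [-0.8, 0.0, -2.6]
finger_gap: 0.0143
gripper_force: 69.6
```

Request:
step_arm([
  [[0,0,-1],0,0],
  [[0,0,0],0,0],
])

```text
time: 7.7
eef_pos: [0.5685, -0.2187, 0.0244]
tool_rot: [0.0, 0.579, 0.816, 0.0]
contact_force: [0.1, -1.0, -1.4]
finger_gap: 0.0138
gripper_force: 69.6
```

Request:
step_arm([
  [[0,0,-1],0,0],
  [[0,0,0],0,0],
])

```text
time: 7.9
eef_pos: [0.5684, -0.2186, 0.0233]
tool_rot: [-0.0, 0.579, 0.816, 0.0]
contact_force: [0.1, -0.1, -2.4]
finger_gap: 0.0141
gripper_force: 69.6
```

Request:
step_arm([
  [[0,0,-0.7],0,0],
  [[0,0,0],0,0],
])

```text
time: 8.1
eef_pos: [0.5684, -0.2186, 0.0225]
tool_rot: [-0.0, 0.579, 0.816, -0.0]
contact_force: [0.4, -0.5, -3.1]
finger_gap: 0.0144
gripper_force: 69.6
```

Request:
step_arm([
  [[0,0,-0.7],0,0],
  [[0,0,0],0,0],
])

```text
time: 8.3
eef_pos: [0.5684, -0.2186, 0.0218]
tool_rot: [-0.0, 0.579, 0.816, -0.0]
contact_force: [-0.6, 0.2, -2.1]
finger_gap: 0.0144
gripper_force: 69.6
```

Request:
step_arm([
  [[0,0,-0.6],0,0],
  [[0,0,0],0,0],
])

```text
time: 8.5
eef_pos: [0.5684, -0.2186, 0.0212]
tool_rot: [-0.0, 0.579, 0.816, -0.0]
contact_force: [-0.7, -0.6, -2.5]
finger_gap: 0.0141
gripper_force: 69.6
```

Request:
step_arm([
  [[0,0,-0.6],0,0],
  [[0,0,0],0,0],
])

```text
time: 8.7
eef_pos: [0.5685, -0.2186, 0.0211]
tool_rot: [0.0, 0.579, 0.816, -0.0]
contact_force: [-0.8, 0.9, -0.7]
finger_gap: 0.0141
gripper_force: 69.7
```

Request:
step_arm([
  [[0,0,-0.5],0,0],
  [[0,0,0],0,0],
  [[0,0,0],0,0],
])

```text
time: 9.0
eef_pos: [0.5685, -0.2187, 0.021]
tool_rot: [0.0, 0.579, 0.816, -0.0]
contact_force: [-2.6, 1.4, 4.5]
finger_gap: 0.0139
gripper_force: 70.2
```

Floor contact is felt (+4.5 N). I release and retract.

Request:
step_arm([
  [[0,0,0.4],0,0.17],
  [[0,0,0],0,0.2],
  [[0,0,0],0,0.25],
  [[0,0,0],0,0.35],
  [[0,0,0],0,0.5],
  [[0,0,0],0,0.6],
  [[0,0,0],0,0.6],
], force=20)

```text
time: 9.7
eef_pos: [0.5685, -0.2187, 0.0206]
tool_rot: [0.0, 0.579, 0.816, -0.0]
contact_force: [-0.3, 0.1, 0.1]
finger_gap: 0.0513
gripper_force: 0.0
```

Request:
step_arm([
  [[0,0,5],0,0.6],
  [[0,0,15],0,0.6],
  [[0,0,30],0,0.6],
  [[0,0,40],0,0.6],
  [[0,0,40],0,0.6],
  [[-20,30,30],0,0.6],
  [[-30,40,0],0,0.6],
  [[-30,40,0],0,0.6],
  [[-30,40,0],0,0.6],
  [[-30,40,0],0,0.6],
  [[-20,30,0],0,0.6],
  [[0,0,0],0,0.6],
])

```text
time: 10.9
eef_pos: [0.4065, 0.0042, 0.1825]
tool_rot: [0.001, 0.577, 0.817, 0.001]
contact_force: [-0.3, -1.1, -0.7]
finger_gap: 0.051
gripper_force: 0.0
```

```bash
python3 - <<'E'
import st
from h import *
b=save('scene','s6')['frame']
cv2.imwrite('pics/d6.png',cv2.resize(b[150:310,170:500],None,fx=2.4,fy=2.4,interpolation=cv2.INTER_CUBIC))
E
```

```text
[406.5   4.2 182.5] yaw 19.548803841254408 z [ 0.002  0.001 -1.   ] [-0.34807804 -1.09556991 -0.74093528] 0.05101289701081061 0.0 10.9 [-0.16 -0.27 -0.29  1.55  0.    1.07]
```

View pics/d6.png

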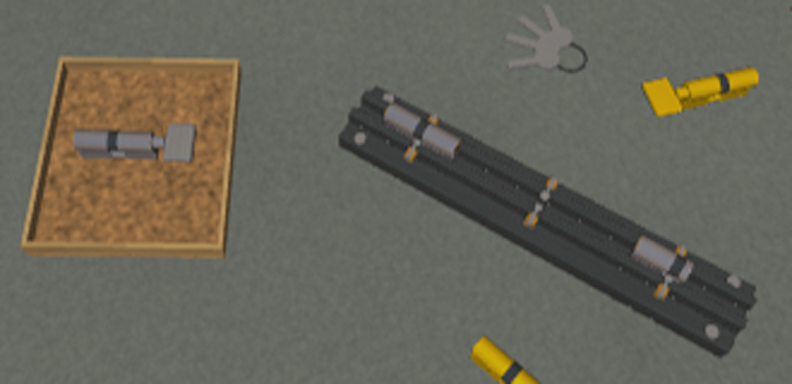

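The turn cylinder stands upright and level in the tray at crop (135,143), and the other two are still clipped at (420,132) and (662,257).

Request:
step_arm([
  [[0,0,0],0,0.6],
  [[0,0,0],0,0.6],
  [[0,0,0],0,0.6],
])

```text
time: 11.25
eef_pos: [0.4091, 0.0005, 0.1808]
tool_rot: [0.0, 0.579, 0.815, -0.0]
contact_force: [0.3, 0.1, -0.8]
finger_gap: 0.051
gripper_force: 0.0
```

```bash
python3 -c "from cell import order; print(order.close_job())"
```

```text
the job is handed in; nothing more can be done
None
```

The thumb-turn cylinder is off the rail and resting level on the tray floor, the other two are still clipped in place, and the job was handed in at about 11 s of the 40 s allowed; no verdict came back.

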